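Check two corners of a water tray with a try square

ROBOT

A 6-joint arm with a two-finger parallel gripper is mounted at the origin on the work surface. World frame = base frame: x ahead of the robot, y to its left, z up, the work surface at z = 0. Lengths are in m, angles in degrees, forces in N, time in s.
With the tool pointing down it reaches from about 0.275 to 0.975 m from the base axis. Payload 8.4 kg.
Tool frame: the origin (TCP) lies midway between the tips of the shut fingers; the grasp point (between the pads) lies 19 mm behind it; z points along the fingers, y is the direction in which the jaws open and shut (so a half turn about z gives the same grasp; the last joint's range is limited). The gripper opens to 92 mm and grips with 3 to 60 N. Pads are 20 mm wide; open, the fingers measure 128 mm over their backs; the gripper's body (75 mm by 189 mm) begins 69 mm behind the grasp point.
Start: joints at [64.435, 20.225, 93.587, -0, 66.188, -0.138], TCP at [0.268, 0.564, 0.215] pointing down, gripper open.
Joint ranges: [-150.9, 150.9], [-52.94, 120.26], [3.33, 152.33], [-74.26, 254.26], [0, 154.13], [-172.89, 172.89]. Speed limits (degrees/s): [127.2, 127.2, 159.86, 180, 180, 180].

INTERFACE

Orientations are given as [roll, pitch, yaw] about the fixed x, y, z axes, in that order (R = Rz(yaw) Ry(pitch) Rx(roll)).
In Python, from station import robot gives the robot as it stands. The module is installed in compiled form; this text tells all that it offers.
- The arm moves only by the tool step_arm, never from a script. Its argument "moves" is a list of rows, each an object with "translation": the shift along the tool's x, y, z in mm, a list of three; "roll": the turn about the tool's z in degrees; "claw": the finger opening in mm, from 0 to 91.9. In form: [{"translation": [tx, ty, tz], "roll": roll, "claw": claw}, ...]. A call has exactly 5 rows; each row is the pose to reach, as a shift and turn from the pose commanded when the call began, along the tool's axes at that moment; what a row does not reach only later rows make up. A row lasts 1/10 s, in which the tool goes at most 50 mm and 8.59 degrees, less where a joint would pass 70% of its speed; a pose out of reach is approached as far as the arm can. A call with a gripper value outside its range is refused whole. The fingers move at their own pace and stop on an object; the grip force is fixed at half the most. Time passes only in rows, so rows that repeat a pose let the fingers close, or fill a call up. It gives the time, the measured TCP pose, the force and the opening at its end, in the units of the state.
- robot.read_state(): the state, without advancing time (a new reading comes with each control period).
- robot.read_camera(name): name is "side" or "top"; returns a dict with "frame" (480x640x3 uint8, red, green, blue), "range_z" (480x640 float32, m along the optical axis (not along the pixel's ray), 0 where there is no reading), "fx", "fy", "cx", "cy" (pixels), "dist" ([k1, k2, p1, p2, k3] as OpenCV has them; the pictures are not rectified), "rvec" (rotation vector, rad) and "tvec" (3), from world to camera coordinates, as OpenCV has them. Camera axes: x right, y down, z forward; pixel columns grow to the right and rows downward; lengths in m; the calibration is good to about 2 mm. A picture is of the moment at which its call begins.
- robot.hand_in(): hands the job in, once; it reports no verdict.
Trained networks look in the newest picture that a camera, given by its name, has taken for a name from the list of things; names that differ only in an ending like _2 or _b are one class to them, and where a whole thing is asked for, a point or a joint stands for the part that bears it (a point fixed in the world has none). Each returns a list of dicts, best first, with "score" (0 to 1); they miss things now and then, are a little off and sometimes report something else, mostly with a low value. They report only what shows in the picture. A call takes as long as a camera call. They do not tell look-alikes from the thing itself.
- robot.look_for(camera, target): "rect" ([left, top, right, bottom] in pixels, round what is visible of it).
- robot.trace(camera, target): "pixels" (480x640 bool, what is visible of it) and "rect" ([left, top, right, bottom] in pixels, round what is visible of it).
The state is a dict: "time": time; "joint_positions": joint angles; "qvel": joint speeds; "tau": joint torques, N m; "eef_pos": TCP position; "ee_rot": TCP orientation; "ft_force": force on the tool from outside, world axes, zero at the start; "ft_torque": the same for the moment, N m; "width": opening from 0.0 (shut) to 1.0 (fully open).
Only numpy, scipy, OpenCV 4.12 (cv2) and the standard library are available. Lean on these libraries where they do the work, as an engineer would, in place of code of your own. Each camera call takes 0.05 s, during which the arm holds its last target. There are 200 camera calls.

TASK

The white water tray has been re-glued: check its two front corners with the try square from the green mat. Hold the square level by its orange grip and press its inner edges gently and flush, without gaps, onto both outer walls at the blue-marked corner for about a second, then do the same at the red-marked corner. Then lay the square flat in the middle of its mat without dropping it, let go, and leave everything else standing where it is.

Things in the scene. Friction and masses are not known exactly. Their poses are not given: they have to be found in the camera images.
- square: try square, a metal L lying flat, 0.35 kg. Origin: inner corner of the L, at its underside; x along the stock's inner edge, y along the blade's, z up. Stock (thick steel leg): x -26 to 85, y -32 to 0, 20 mm tall. Blade (thin bright leg): x -26 to 0, y 0 to 85, 8 mm tall; undersides level
- sq_grip (a point): centre of the orange grip that stands on the stock (x 24, y -19 mm in the square's frame), 50 mm above the square's underside. The grip is 26 mm along the square's x, 22 mm along its y, from 20 to 72 mm above the underside. Fingers closed along the square's x stay clear of the tray's walls when it is pressed on
- sq_heel (a point): inner corner of the L, 4 mm above its underside; axes as the square's
- sq_stock_toe (a point): point on the stock's inner edge 80 mm from the inner corner, 4 mm above the underside
- sq_blade_toe (a point): point on the blade's inner edge 80 mm from the inner corner, 4 mm above the underside
- sq_mid (a point): middle of the square's outline as laid flat (x 29.5, y 26.5 mm in the square's frame, 4 mm above the underside)
- mat: round green mat, 180 mm across and 5 mm thick, fixed; the square lies on its middle at the start. Origin: centre of its underside
- tray: white water tray, 140 mm (x, away from the robot) by 200 mm (y, to the robot's left), yaw up to 0.3 rad, with two fixed beakers 97 mm high. Origin: its centre, at bench height. Walls 5 mm thick, from 10 to 65 mm above the bench. On soft mounts: pushed sideways it gives 1 mm per 2.5 N (at most 12 mm) and springs back
- tray_front: the tray's front wall, facing the robot: its outer face lies 70 mm from the tray's centre on the -x side. Origin as the tray's. The square slides easily on the walls (friction about 0.25) but rubbing on one can drag the sprung tray along a millimetre before the other wall is met
- tray_left: the tray's wall on the robot's left: outer face 100 mm from the tray's centre on the +y side. Origin as the tray's
- tray_right: the tray's wall on the robot's right: outer face 100 mm from the tray's centre on the -y side. Origin as the tray's
- corner_blue (a point): where the planes of the two outer faces meet at the tray's front left corner (16 mm blue patch on top; the edge itself is rounded 4 mm), 10 mm above the bench, level with the walls' lower edge; axes as the tray's. The square, not turned over, fits this corner with its stock along the front wall (square's x along the tray's -y) and its blade along the left wall
- corner_red (a point): the same at the tray's front right corner (red patch), 10 mm above the bench; axes as the tray's. The square fits this corner with its stock along the right wall (square's x along the tray's x) and its blade along the front wall
- mortar: white mortar with a pestle fixed in it, 116 mm across; rim 55 mm, pestle end 85 mm high; loose, like the next six; leave alone. Origins of all these: centre of the underside
- lamp: small glass spirit lamp, 74 mm across, 94 mm high; leave alone
- beaker: glass beaker, 68 mm across, 90 mm high; leave alone
- jar: white jar with a blue cap, 64 mm across, 75 mm high; leave alone
- cylinder: measuring cylinder, foot 70 mm across, 205 mm high; leave alone
- redbox: red box 70 x 100 x 38 mm; leave alone
- tub: grey tub with a yellow lid, 76 mm across, 82 mm high; leave alone
Mind the look-alikes: they are no part of the job. What is shaped like the square but purple or turquoise is not meant.

How it is judged:
By the outcome, as a careful person would: the job done as asked, in the order asked, and still so for the second after the job is handed in, with the robot touching nothing.
It also fails if it takes over 72 s, if anything falls off the work surface, if the arm or the gripper's body presses on something with over 40 N, if the wrist force passes 120 N, or if a joint passes its speed limit or range.

## Working session

There is one attempt and no reset: what is moved stays moved. The work goes in short steps, Python scripts to look and compute and a tool call to move; the robot and the scene stay as the last step left them, time stands still between calls to the robot, and variables do not carry over. Pictures are saved under pics/ and viewed, on a budget of 10 in all, crops included, one or two more only if the job needs it, and the job is handed in when it is done.

Besides the shell and the picture viewer there is one more tool, called after "Call:" as name(argument=value, ...) on one line, values as JSON. step_arm: Moves the arm, as the interface text tells. Its arguments: {"type":"object","properties":{"moves":{"type":"array","items":{"type":"object","properties":{"translation":{"type":"array","items":{"type":"number"}},"roll":{"type":"number"},"claw":{"type":"number"}}}}},"required":["moves"]}

```bash
mkdir -p pics; cat > h.py <<'E'
import numpy as np, cv2
from station import robot
def cam(n):
    c=robot.read_camera(n); c['K']=np.array([[c['fx'],0,c['cx']],[0,c['fy'],c['cy']],[0,0,1]]); c['R']=cv2.Rodrigues(np.array(c['rvec'],float))[0]; c['t']=np.array(c['tvec'],float).ravel(); c['d']=np.array(c['dist'],float); return c
def cloud(c):
    v,u=np.mgrid[:480,:640]; p=cv2.undistortPoints(np.stack([u,v],-1).reshape(-1,1,2).astype(float),c['K'],c['d']).reshape(-1,2)
    z=c['range_z'].reshape(-1,1).astype(float); P=np.hstack([p*z,z]); return ((P-c['t'])@c['R']).reshape(480,640,3)
def onplane(c,uv,zw):
    p=cv2.undistortPoints(np.array(uv,float).reshape(-1,1,2),c['K'],c['d']).reshape(-1,2); r=np.hstack([p,np.ones((len(p),1))])@c['R']; o=-c['R'].T@c['t']
    return o+r*((zw-o[2])/r[:,2])[:,None]
def proj(c,P): return cv2.projectPoints(np.array(P,float).reshape(-1,1,3),c['R'],c['t'],c['K'],c['d'])[0].reshape(-1,2)
def save(c,n,box=None,s=1):
    f=c['frame'][:,:,::-1]
    if box: f=f[box[1]:box[3],box[0]:box[2]]
    cv2.imwrite(f'pics/{n}.png',cv2.resize(f,None,fx=s,fy=s,interpolation=cv2.INTER_CUBIC))
E
python3 - <<'E'
from h import *
for n in('top','side'):
    c=cam(n);save(c,n+'0'); print(n,-c['R'].T@c['t'])
    for t in('square','mat','tray','sq_grip','mortar','lamp','beaker','jar','cylinder','redbox','tub'):
        print(t,[(np.round(r['rect']).astype(int).tolist(),round(r['score'],2)) for r in robot.look_for(n,t)])
E
```

```text
top [0.30337732 0.03925069 1.82334956]
square [([378, 259, 429, 293], 0.97), ([140, 233, 179, 272], 0.79), ([214, 298, 260, 333], 0.74), ([213, 210, 267, 243], 0.68), ([225, 144, 252, 170], 0.63)]
mat [([210, 191, 272, 249], 0.62), ([308, 168, 309, 170], 0.37)]
tray [([305, 137, 376, 187], 0.85), ([214, 208, 266, 245], 0.57)]
sq_grip [([380, 261, 426, 298], 0.91), ([216, 207, 268, 243], 0.87), ([213, 298, 263, 336], 0.76), ([139, 233, 180, 271], 0.6)]
mortar [([408, 192, 448, 232], 0.98), ([218, 209, 264, 244], 0.21), ([306, 137, 376, 187], 0.19)]
lamp [([215, 211, 268, 242], 0.32)]
beaker [([225, 142, 254, 171], 0.79)]
jar [([415, 135, 442, 160], 0.79)]
cylinder [([169, 145, 203, 176], 0.6), ([411, 192, 450, 230], 0.35)]
redbox [([453, 145, 489, 170], 0.95)]
tub [([265, 246, 293, 271], 0.83), ([215, 210, 268, 244], 0.61)]
side [-0.32729654 -1.18660731  0.89882387]
square [([218, 187, 248, 219], 0.89), ([194, 243, 225, 264], 0.79), ([274, 216, 304, 242], 0.78), ([298, 317, 357, 349], 0.57)]
mat [([264, 219, 321, 247], 0.59), ([272, 217, 306, 245], 0.39), ([391, 249, 432, 279], 0.19)]
tray [([349, 218, 433, 284], 0.78)]
sq_grip [([276, 212, 307, 243], 0.81), ([194, 246, 228, 262], 0.71), ([299, 314, 354, 351], 0.69), ([217, 188, 252, 224], 0.57)]
mortar [([383, 292, 431, 329], 0.58), ([272, 214, 304, 240], 0.32)]
lamp [([295, 248, 323, 283], 0.84), ([304, 146, 321, 206], 0.65)]
beaker [([325, 192, 349, 225], 0.97), ([390, 249, 432, 282], 0.74)]
jar [([455, 272, 480, 311], 0.63), ([272, 214, 308, 240], 0.63), ([260, 229, 288, 263], 0.59), ([264, 222, 320, 249], 0.34)]
cylinder [([302, 145, 320, 208], 0.61), ([274, 218, 306, 243], 0.22)]
redbox [([471, 307, 520, 344], 0.94), ([303, 146, 324, 207], 0.34)]
tub [([258, 228, 290, 264], 0.64), ([272, 216, 303, 243], 0.44)]
```

```bash
ls pics
```

```text
side0.png
top0.png
```

View pics/top0.png

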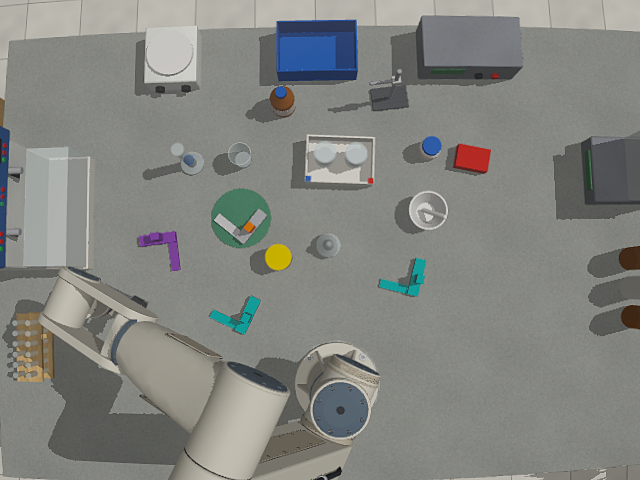

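View pics/side0.png

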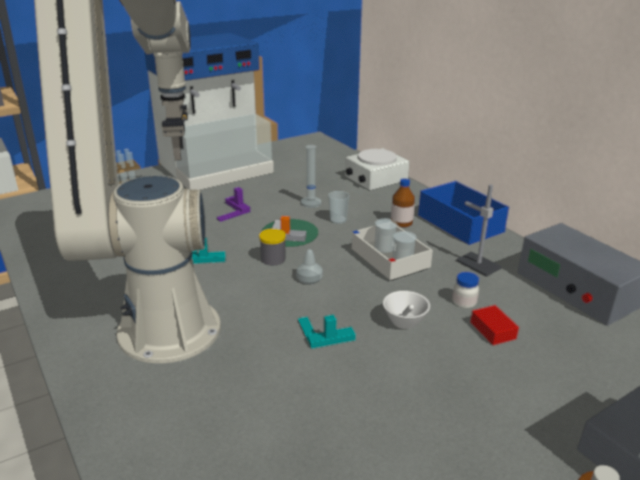

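Top picture: four square-shaped things: the metal L with an orange grip on the green mat (240,225), purple (160,248), turquoise (238,315) and turquoise (405,278). Only the first is metal with an orange grip and on the mat, so it is the one meant. The tray is at (340,160), blue patch (308,179), red patch (371,181). I'll confirm with an enlarged crop.

```bash
python3 - <<'E'
from h import *
c=cam('top'); save(c,'crop1',(200,125,390,255),4)
P=cloud(c)
np.set_printoptions(precision=3,suppress=True,linewidth=200)
print('mat row 225 z',P[225,205:275:3,2]); print('bench noise',P[280:290,300:340,2].std(),P[280:290,300:340,2].mean())
print('tray col 340 z',P[130:192,340,2])
hsv=cv2.cvtColor(c['frame'],cv2.COLOR_RGB2HSV)
def blob(n,m):
    v,u=np.nonzero(m); k=(v>120)&(v<260)&(u>200)&(u<390); u,v=u[k],v[k]; print(n,len(u),u.mean(),v.mean()); return u.mean(),v.mean()
H,S,V=cv2.split(hsv)
g=blob('green',(H>55)&(H<85)&(S>90))
o=blob('orange',(H>4)&(H<18)&(S>150)); print(onplane(c,[o],.077))
b=blob('blue',(H>100)&(H<125)&(S>150)); r=blob('red',((H<4)|(H>175))&(S>150)); print(onplane(c,[b,r],.065))
m=((H>45)&(H<90)&(S>60)).astype(np.uint8); m[:185]=0;m[255:]=0;m[:,:205]=0;m[:,280:]=0
k=max(cv2.findContours(m,0,1)[0],key=cv2.contourArea); print('mat ell',e:=cv2.fitEllipse(cv2.convexHull(k))); print(onplane(c,[e[0]],.005))
for t,n in(('lamp',(316,245)),('tub',(278,257))): print(t,onplane(c,[n],.08))
E
```

```text
mat row 225 z [-0.002  0.008 -0.005  0.002  0.002  0.009  0.015 -0.001  0.003  0.004  0.012  0.009 -0.004  0.005  0.078  0.078  0.069  0.02   0.021  0.006  0.009  0.006 -0.003 -0.004]
bench noise 0.09120511849535172 0.003643029324854889
tray col 340 z [-0.003 -0.002 -0.002 -0.008  0.01   0.001  0.063  0.062  0.055  0.029  0.022  0.014  0.005  0.013  0.017  0.009  0.012  0.011  0.01   0.007  0.017  0.017  0.011  0.018  0.012  0.014  0.021  0.023
  0.015  0.014  0.013  0.017  0.014  0.016  0.016  0.023  0.012  0.016  0.019  0.012  0.013  0.013  0.006  0.004  0.019  0.017  0.01   0.012  0.01   0.01   0.014  0.058  0.065  0.06   0.036  0.02
  0.001 -0.    -0.001 -0.005 -0.012 -0.008]
green 1917 239.89462702138758 214.5357329160146
orange 78 248.76923076923077 226.82051282051282
[[0.461 0.244 0.077]]
blue 20 307.5 178.0
red 23 370.0 180.17391304347825
[[ 0.602  0.073  0.065]
 [ 0.592 -0.108  0.065]]
mat ell ((240.50379943847656, 217.7943572998047), (58.59650802612305, 59.3890380859375), 56.823341369628906)
[[0.495 0.277 0.005]]
lamp [[0.405 0.052 0.08 ]]
tub [[0.373 0.161 0.08 ]]
```

View pics/crop1.png

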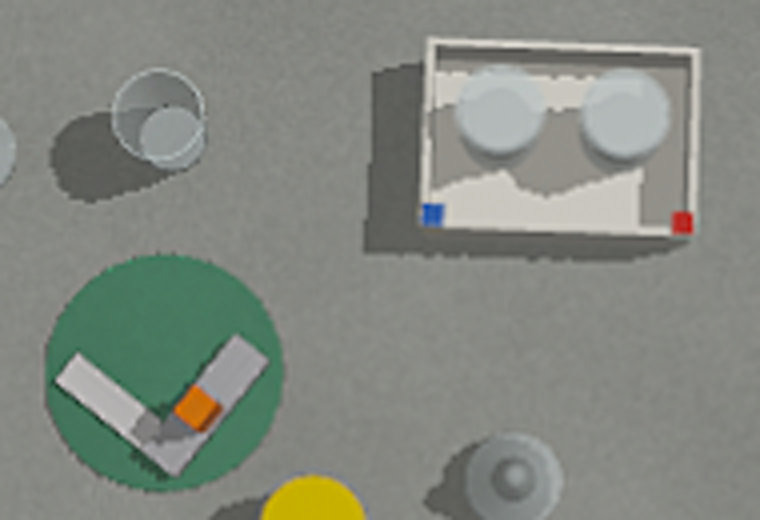

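The crop confirms it: light metal L on the green mat with an orange grip at crop (197,408), stock pointing up-right, blade up-left. The tray has blue patch at crop (432,214) and red at (682,222).

```bash
cat > fit.py <<'E'
from h import *
from scipy.optimize import minimize
from scipy.ndimage import map_coordinates
def rot(a): return np.array([[np.cos(a),-np.sin(a)],[np.sin(a),np.cos(a)]])
def w(p,xy,z): q=np.array(xy)@rot(p[2]).T+p[:2]; return np.hstack([q,np.full((len(q),1),z)])
def grad_fit(c,img,edges,p0):   # edges: list of (a,b,inward normal,z): bright inside
    img=cv2.GaussianBlur(img.astype(np.float32),(0,0),0.8)
    def val(p):
        s=0
        for a,b,n,z in edges:
            L=np.linspace(a,b,60); n=np.array(n)*.0015
            A,B=proj(c,w(p,L+n,z)),proj(c,w(p,L-n,z))
            s-=np.mean(map_coordinates(img,A[:,::-1].T,order=1)-map_coordinates(img,B[:,::-1].T,order=1))
        return s
    best=min((minimize(val,np.array(p0)+d,method='Nelder-Mead',options=dict(initial_simplex=np.array(p0)+d+np.vstack([np.zeros(3),np.diag([.004,.004,.03])]),xatol=1e-5,fatol=1e-4)) for d in np.random.default_rng(0).normal(0,1,(25,3))*[.004,.004,.03]),key=lambda r:r.fun)
    return best.x,best.fun
def tray(c,p0):
    g=c['frame'].min(2); X,Y,e=.07,.1,.012
    E=[((-X,-Y+e),(-X,Y-e),(1,0),.065),((X,-Y+e),(X,Y-e),(-1,0),.065),((-X+e,Y),(X-e,Y),(0,-1),.065),((-X+e,-Y),(X-e,-Y),(0,1),.065)]
    return grad_fit(c,g,E,p0)
def hullmask(c,p,box,z0,ss=4):
    x0,x1,y0,y1,a,b=box; xy=[(x0,y0),(x1,y0),(x1,y1),(x0,y1)]
    return cv2.convexHull(proj(c,np.vstack([w(p,xy,z0+a),w(p,xy,z0+b)])).astype(np.float32))
def square(c,p0,z0=.005):
    f=c['frame'].astype(np.float32); hs=cv2.cvtColor(c['frame'],cv2.COLOR_RGB2HSV)
    green=np.clip((f[...,1]-f[...,0])/(f.max(2)+1)/.4,0,1); tgt=1-green    # metal/orange ->1
    u0,v0,u1,v1=205,195,275,248; ss=8
    T=cv2.resize(tgt[v0:v1,u0:u1],None,fx=ss,fy=ss,interpolation=cv2.INTER_LINEAR)
    cen=proj(c,[[*MAT,.005]])[0]; vv,uu=np.mgrid[:T.shape[0],:T.shape[1]]/ss; ok=np.hypot(uu+u0-cen[0],vv+v0-cen[1])<27
    T=(T>.55)
    def val(p):
        m=np.zeros(T.shape,np.uint8)
        for b in((-.026,.085,-.032,0,0,.02),(-.026,0,0,.085,0,.008),(.011,.037,-.03,-.008,.02,.072)):
            h=(hullmask(c,p,b,z0)-[u0-.5,v0-.5])*ss-.5; cv2.fillConvexPoly(m,np.round(h*16).astype(np.int32),1,shift=4)
        m=m>0; return 1-(m&T&ok).sum()/((m|T)&ok).sum()
    r=min((minimize(val,np.array(p0)+d,method='Nelder-Mead',options=dict(initial_simplex=np.array(p0)+d+np.vstack([np.zeros(3),np.diag([.004,.004,.05])]),xatol=1e-5,fatol=1e-5)) for d in np.random.default_rng(0).normal(0,1,(15,3))*[.005,.005,.05]),key=lambda r:r.fun)
    return r.x,r.fun
MAT=(.495,.277)
E
python3 - <<'E'
from fit import *
np.set_printoptions(precision=4,suppress=True)
c=cam('top'); t=tray(c,[.66,-.02,-.05]); print('tray',t)
sq=square(c,[.455,.27,-.7]); p=sq[0]; print('square',sq,'yaw',np.degrees(p[2]),np.degrees(t[0][2]))
g=w(p,[(.024,-.019),(.0295,.0265)],.055); print('grip,mid',g); print('grip px pred top',proj(c,w(p,[(.024,-.019)],.077)))
print('corners',w(t[0],[(-.07,.1),(-.07,-.1)],.01))
s=robot.read_state(); print({k:s[k] for k in('eef_pos','ee_rot','joint_positions','ft_force','width','time')})
f=cv2.resize(c['frame'][125:255,200:390,::-1],None,fx=4,fy=4,interpolation=cv2.INTER_CUBIC)
def dr(P,col): cv2.polylines(f,[np.round((proj(c,P)-[199.5,124.5])*4-.5).astype(np.int32)],True,col,1)
dr(w(t[0],[(-.07,-.1),(.07,-.1),(.07,.1),(-.07,.1)],.065),(0,0,255))
for b in((-.026,.085,-.032,0,.025),(-.026,0,0,.085,.013),(.011,.037,-.03,-.008,.077)): dr(w(p,[(b[0],b[2]),(b[1],b[2]),(b[1],b[3]),(b[0],b[3])],b[4]),(0,0,255))
cv2.imwrite('pics/fit1.png',f)
E
```

```text
tray (array([ 0.6575, -0.0219, -0.0562]), np.float64(-100.35518646240234))
square (array([ 0.4569,  0.2758, -0.6933]), np.float64(0.031874268812219886)) yaw -39.72242366453683 -3.217236913413684
grip,mid [[0.4632 0.2458 0.055 ]
 [0.4965 0.2773 0.055 ]]
grip px pred top [[248.0377 226.1379]]
corners [[ 0.5933  0.0819  0.01  ]
 [ 0.582  -0.1178  0.01  ]]
{'eef_pos': array([0.2684, 0.5644, 0.2146]), 'ee_rot': array([-179.9996,   -0.0004,  154.5712]), 'joint_positions': array([64.4329, 20.2254, 93.5873,  0.0004, 66.1876, -0.1385]), 'ft_force': array([ 0.1974, -0.2019, -0.0978]), 'width': 0.9989724885621555, 'time': 1.3}
```

View pics/fit1.png

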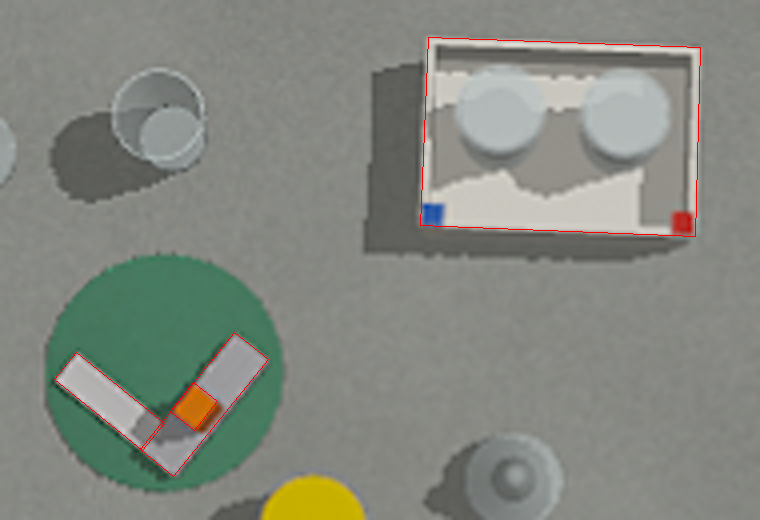

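```bash
cat > plan.py <<'E'
import sys,numpy as np
from station import robot
def plan(x,y,z,psi):
    s=robot.read_state(); p=np.array(s['eef_pos']); a=np.radians(s['ee_rot'][2]); d=np.array([x,y,z])-p
    print('shift mm',np.round(1e3*np.array([d[0]*np.cos(a)+d[1]*np.sin(a),d[0]*np.sin(a)-d[1]*np.cos(a),-d[2]]),2),'roll',round((s['ee_rot'][2]-psi+180)%360-180,2),'| pos',np.round(p*1e3,2),'yaw',round(s['ee_rot'][2],2),'F',np.round(s['ft_force'],2),'T',np.round(s['ft_torque'],3),'w',round(s['width']*91.9,1),'t',s['time'])
if __name__=='__main__': plan(*map(float,sys.argv[1:]))
E
python3 plan.py .4632 .2458 .15 50.28
```

```text
shift mm [-312.77 -204.12   64.58] roll 104.29 | pos [268.37 564.45 214.58] yaw 154.57 F [ 0.2 -0.2 -0.1] T [0.095 0.032 0.025] w 91.8 t 1.3
```

Call:
step_arm(moves=[{"translation": [-312.8, -204.1, 64.6], "roll": 104.3, "claw": 60}, {"translation": [-312.8, -204.1, 64.6], "roll": 104.3, "claw": 60}, {"translation": [-312.8, -204.1, 64.6], "roll": 104.3, "claw": 60}, {"translation": [-312.8, -204.1, 64.6], "roll": 104.3, "claw": 60}, {"translation": [-312.8, -204.1, 64.6], "roll": 104.3, "claw": 60}])

```text
time: 1.8
eef_pos: [0.3976, 0.3527, 0.1719]
ee_rot: [180.0, -0.0, 111.3]
ft_force: [1.0, -0.1, -0.8]
width: 0.653
```

```bash
python3 plan.py .4632 .2458 .15 50.28
```

```text
shift mm [-123.42   22.35   21.89] roll 60.99 | pos [397.6  352.7  171.89] yaw 111.27 F [ 0.98 -0.1  -0.76] T [-0.033  0.052 -0.068] w 60.0 t 1.8
```

Call:
step_arm(moves=[{"translation": [-123.4, 22.4, 21.9], "roll": 61, "claw": 60}, {"translation": [-123.4, 22.4, 21.9], "roll": 61, "claw": 60}, {"translation": [-123.4, 22.4, 21.9], "roll": 61, "claw": 60}, {"translation": [-123.4, 22.4, 21.9], "roll": 61, "claw": 60}, {"translation": [-123.4, 22.4, 21.9], "roll": 61, "claw": 60}])

```text
time: 2.3
eef_pos: [0.4637, 0.2467, 0.1499]
ee_rot: [-180.0, 0.0, 68.1]
ft_force: [0.5, 0.5, -0.2]
width: 0.651
```

```bash
python3 plan.py .4632 .2458 .15 50.28
```

```text
shift mm [-0.98 -0.12 -0.07] roll 17.86 | pos [463.67 246.67 149.93] yaw 68.14 F [ 0.53  0.46 -0.22] T [-0.039  0.067  0.011] w 59.9 t 2.3
```

Call:
step_arm(moves=[{"translation": [-0.9, -0.1, 0], "roll": 8, "claw": 60}, {"translation": [-0.9, -0.1, 10], "roll": 16, "claw": 60}, {"translation": [-0.9, -0.1, 30], "roll": 17.86, "claw": 60}, {"translation": [-0.9, -0.1, 50], "roll": 17.86, "claw": 60}, {"translation": [-0.9, -0.1, 50], "roll": 17.86, "claw": 60}])

```text
time: 2.8
eef_pos: [0.4612, 0.2462, 0.0981]
ee_rot: [-179.9, 0.2, 50.8]
ft_force: [-0.3, 0.6, -0.4]
width: 0.652
```

```bash
python3 plan.py .4632 .2458 .036 50.28
```

```text
shift mm [ 0.94  1.81 62.13] roll 0.49 | pos [461.2  246.21  98.13] yaw 50.77 F [-0.27  0.65 -0.36] T [-0.102  0.088 -0.035] w 59.9 t 2.8
```

Call:
step_arm(moves=[{"translation": [0, 0, 20], "roll": 0, "claw": 60}, {"translation": [0, 0, 40], "roll": 0, "claw": 60}, {"translation": [0, 0, 55], "roll": 0, "claw": 60}, {"translation": [0, 0, 55], "roll": 0, "claw": 60}, {"translation": [0, 0, 55], "roll": 0, "claw": 60}])

```text
time: 3.3
eef_pos: [0.4631, 0.2472, 0.0459]
ee_rot: [180.0, -0.0, 50.8]
ft_force: [0.4, -0.1, 0.6]
width: 0.653
```

```bash
python3 plan.py .4632 .2458 .036 50.28; python3 - <<'E'
from fit import *
c=cam('side'); save(c,'side1',(240,150,400,270),5)
p=[.4569,.2758,-.6933]; b=w(p,[(.011,-.03),(.037,-.03),(.037,-.008),(.011,-.008)],.077)
print(proj(c,b))
E
python3 plan.py .4632 .2458 .036 50.28
```

```text
shift mm [-1.06  0.97  9.87] roll 0.5 | pos [463.12 247.24  45.87] yaw 50.78 F [ 0.37 -0.15  0.59] T [-0.059  0.086  0.013] w 60.0 t 3.3
[[279.09272429 218.29930329]
 [287.66806477 218.82294901]
 [288.91306138 215.55075222]
 [280.42413328 215.03748001]]
shift mm [-1.36  0.83 10.18] roll 0.49 | pos [463.42 247.38  46.18] yaw 50.77 F [0.43 0.28 0.57] T [-0.042  0.115 -0.035] w 60.3 t 3.35
```

View pics/side1.png

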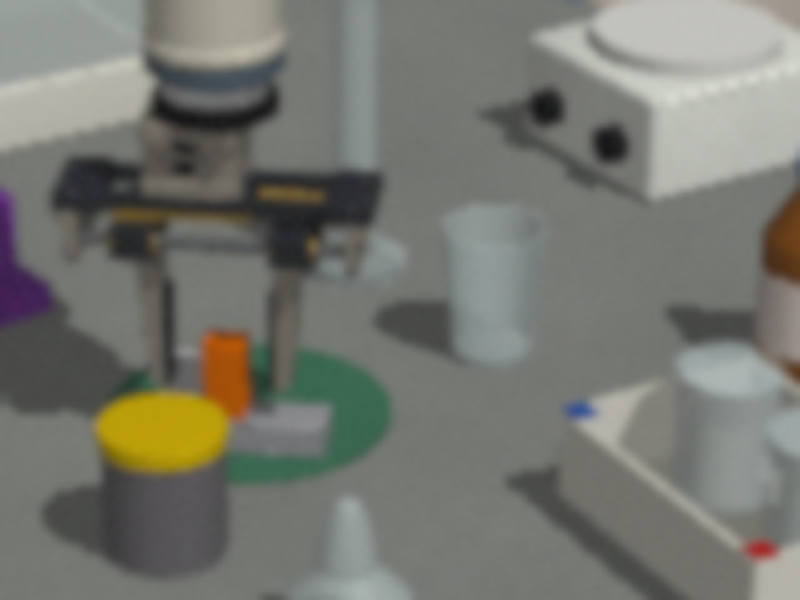

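The side view shows the open fingers (crop 165 and 285 px) straddling the orange grip (225,375), all else clear.

Call:
step_arm(moves=[{"translation": [-1.2, 0.9, 5], "roll": 0.5, "claw": 60}, {"translation": [-1.2, 0.9, 10], "roll": 0.5, "claw": 60}, {"translation": [-1.2, 0.9, 10], "roll": 0.5, "claw": 60}, {"translation": [-1.2, 0.9, 10], "roll": 0.5, "claw": 40}, {"translation": [-1.2, 0.9, 10], "roll": 0.5, "claw": 30}])

```text
time: 3.85
eef_pos: [0.4627, 0.2455, 0.0352]
ee_rot: [180.0, -0.0, 50.3]
ft_force: [0.5, 0.4, 0.1]
width: 0.501
```

Call:
step_arm(moves=[{"translation": [0, 0, 0], "roll": 0, "claw": 20}, {"translation": [0, 0, 0], "roll": 0, "claw": 10}, {"translation": [0, 0, 0], "roll": 0, "claw": 10}, {"translation": [0, 0, 0], "roll": 0, "claw": 10}, {"translation": [0, 0, 0], "roll": 0, "claw": 10}])

```text
time: 4.35
eef_pos: [0.4628, 0.2455, 0.0352]
ee_rot: [180.0, -0.0, 50.3]
ft_force: [0.5, -0.5, 1.1]
width: 0.282
```

```bash
for i in 1 2; do python3 plan.py .4632 .2458 .036 50.28;done
```

```text
shift mm [ 0.53  0.14 -0.84] roll -0.01 | pos [462.75 245.48  35.16] yaw 50.27 F [ 0.5  -0.5   1.05] T [-0.187  0.026 -0.011] w 25.9 t 4.35
shift mm [ 0.53  0.14 -0.84] roll -0.01 | pos [462.75 245.48  35.16] yaw 50.27 F [ 0.5  -0.5   1.05] T [-0.187  0.026 -0.011] w 25.9 t 4.35
```

```bash
cat > sq.py <<'E'
import sys,numpy as np
from plan import plan
# corner name, offsets of heel in square frame (mm), tcp z, extra yaw deg
T=np.array([.6575,-.0219]); TY=np.radians(-3.22); G=np.array([.024,-.0195])
def rot(a): return np.array([[np.cos(a),-np.sin(a)],[np.sin(a),np.cos(a)]])
n,ox,oy,z,dy=sys.argv[1],*map(float,sys.argv[2:6])
if n=='blue': h=T+rot(TY)@[-.07,.1]; yaw=TY-np.pi/2
elif n=='red': h=T+rot(TY)@[-.07,-.1]; yaw=TY
yaw+=np.radians(dy)
p=h+rot(yaw)@(G+np.array([ox,oy])/1e3)
print(p); plan(*p,z,np.degrees(yaw)+90)
E
python3 sq.py blue -20 -20 .165 0
```

```text
[0.5535652  0.08009905]
shift mm [ -69.14  175.54 -129.84] roll 53.49 | pos [462.75 245.48  35.16] yaw 50.27 F [ 0.5  -0.5   1.05] T [-0.187  0.026 -0.011] w 25.9 t 4.35
```

Call:
step_arm(moves=[{"translation": [0, 0, -5], "roll": 0, "claw": 10}, {"translation": [0, 0, -30], "roll": 0, "claw": 10}, {"translation": [0, 0, -70], "roll": 0, "claw": 10}, {"translation": [0, 0, -110], "roll": 0, "claw": 10}, {"translation": [0, 0, -130], "roll": 0, "claw": 10}])

```text
time: 4.85
eef_pos: [0.4634, 0.246, 0.1682]
ee_rot: [179.9, -0.2, 50.3]
ft_force: [0.1, -0.1, -3.5]
width: 0.281
```

```bash
python3 sq.py blue -20 -20 .165 0
```

```text
[0.5535652  0.08009905]
shift mm [-69.97 175.37   3.22] roll 53.49 | pos [463.42 246.   168.22] yaw 50.27 F [ 0.11 -0.13 -3.53] T [-0.037  0.092 -0.042] w 25.9 t 4.85
```

Call:
step_arm(moves=[{"translation": [-14, 35, 0], "roll": 8.5, "claw": 10}, {"translation": [-28, 70, 0], "roll": 17, "claw": 10}, {"translation": [-42, 105, 0], "roll": 25.5, "claw": 10}, {"translation": [-56, 140, 0], "roll": 34, "claw": 10}, {"translation": [-70, 175.4, 0], "roll": 42.5, "claw": 10}])

```text
time: 5.35
eef_pos: [0.5526, 0.0782, 0.1649]
ee_rot: [-180.0, 0.1, 7.4]
ft_force: [1.0, -0.3, -4.0]
width: 0.283
```

Call:
step_arm(moves=[{"translation": [0, 0, 0], "roll": 6, "claw": 10}, {"translation": [0, 0, 0], "roll": 11, "claw": 10}, {"translation": [0, 0, 10], "roll": 11, "claw": 10}, {"translation": [0, 0, 40], "roll": 11, "claw": 10}, {"translation": [0, 0, 60], "roll": 11, "claw": 10}])

```text
time: 5.85
eef_pos: [0.5516, 0.0797, 0.1032]
ee_rot: [180.0, 0.1, -3.0]
ft_force: [-0.4, 0.4, -4.3]
width: 0.281
```

```bash
python3 sq.py blue -20 -20 .055 0
```

```text
[0.5535652  0.08009905]
shift mm [ 1.95 -0.53 48.16] roll 0.18 | pos [551.59  79.68 103.16] yaw -3.04 F [-0.43  0.4  -4.28] T [0.036 0.243 0.017] w 25.8 t 5.85
```

Call:
step_arm(moves=[{"translation": [1, 0, 15], "roll": 0.1, "claw": 10}, {"translation": [1, 0, 35], "roll": 0.1, "claw": 10}, {"translation": [1, 0, 48], "roll": 0.1, "claw": 10}, {"translation": [1, 0, 48], "roll": 0.1, "claw": 10}, {"translation": [1, 0, 48], "roll": 0.1, "claw": 10}])

```text
time: 6.35
eef_pos: [0.5539, 0.0796, 0.0571]
ee_rot: [180.0, 0.0, -3.3]
ft_force: [-0.0, 0.6, -3.1]
width: 0.279
```

```bash
python3 sq.py blue -20 -20 .055 0; python3 - <<'E'
from h import *
c=cam('side'); d=cam('top'); 
a=cv2.resize(c['frame'][190:290,320:450],(800,600)[:1]+(615,),interpolation=cv2.INTER_CUBIC)[:600]
b=cv2.resize(d['frame'][125:215,280:400],(800,600),interpolation=cv2.INTER_CUBIC)
cv2.imwrite('pics/b1.png',np.hstack([cv2.resize(a,(400,300)),cv2.resize(b,(400,300))])[:,:,::-1])
E
python3 sq.py blue -20 -20 .055 0
```

```text
[0.5535652  0.08009905]
shift mm [-0.33 -0.47  2.15] roll -0.07 | pos [553.87  79.61  57.15] yaw -3.29 F [-0.02  0.57 -3.05] T [-0.008  0.175 -0.029] w 25.6 t 6.35
[0.5535652  0.08009905]
shift mm [-1.01 -0.38  2.95] roll -0.09 | pos [554.55  79.66  57.95] yaw -3.31 F [-0.07  0.47 -2.97] T [-0.002  0.221  0.   ] w 25.9 t 6.45
```

View pics/b1.png

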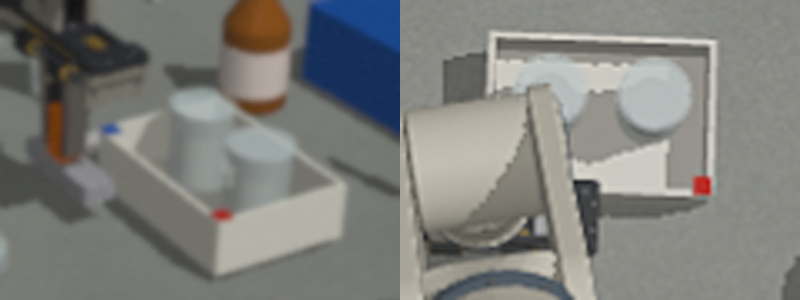

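Left half: square hanging in front of the blue corner, clear of the wall; right half: tray hidden partly by the arm. Approaching.

Call:
step_arm(moves=[{"translation": [3, 3, 0], "roll": 0, "claw": 10}, {"translation": [6, 6, 0], "roll": 0, "claw": 10}, {"translation": [9, 9, 0], "roll": 0, "claw": 10}, {"translation": [12, 13, 0], "roll": 0, "claw": 10}, {"translation": [14, 15, 0], "roll": 0, "claw": 10}])

```text
time: 6.95
eef_pos: [0.5673, 0.0632, 0.0571]
ee_rot: [180.0, -0.0, -3.3]
ft_force: [-0.4, -0.0, -3.6]
width: 0.284
```

Call:
step_arm(moves=[{"translation": [0, 0, 0], "roll": 0, "claw": 10}, {"translation": [0, 0, 0], "roll": 0, "claw": 10}, {"translation": [0, 0, 0], "roll": 0, "claw": 10}, {"translation": [0, 0, 0], "roll": 0, "claw": 10}, {"translation": [0, 0, 0], "roll": 0, "claw": 10}])

```text
time: 7.45
eef_pos: [0.5668, 0.0638, 0.0571]
ee_rot: [-180.0, 0.0, -3.3]
ft_force: [-1.1, 1.0, -3.1]
width: 0.281
```

```bash
python3 sq.py blue 0 0 .055 0
```

```text
[0.57241022 0.05900723]
shift mm [5.89 4.51 2.05] roll -0.1 | pos [566.79  63.85  57.05] yaw -3.32 F [-1.1   1.01 -3.06] T [-0.002  0.214  0.014] w 25.8 t 7.45
```

Call:
step_arm(moves=[{"translation": [2, 1, 0], "roll": 0, "claw": 10}, {"translation": [4, 2, 0], "roll": 0, "claw": 10}, {"translation": [5, 3, 0], "roll": 0, "claw": 10}, {"translation": [6, 3, 0], "roll": 0, "claw": 10}, {"translation": [6, 3, 0], "roll": 0, "claw": 10}])

```text
time: 7.95
eef_pos: [0.5729, 0.0603, 0.0571]
ee_rot: [-180.0, -0.0, -3.3]
ft_force: [-0.6, 0.4, -3.9]
width: 0.283
```

```bash
python3 sq.py blue 0 0 .055 0
```

```text
[0.57241022 0.05900723]
shift mm [-0.44  1.32  2.08] roll -0.12 | pos [572.92  60.3   57.08] yaw -3.34 F [-0.61  0.39 -3.9 ] T [-0.047  0.199  0.035] w 26.0 t 7.95
```

Call:
step_arm(moves=[{"translation": [0.5, 0.3, 0], "roll": 0, "claw": 10}, {"translation": [1, 0.6, 0], "roll": 0, "claw": 10}, {"translation": [1.5, 1, 0], "roll": 0, "claw": 10}, {"translation": [2, 1.5, 0], "roll": 0, "claw": 10}, {"translation": [2, 1.5, 0], "roll": 0, "claw": 10}])

```text
time: 8.45
eef_pos: [0.5742, 0.0587, 0.0569]
ee_rot: [180.0, 0.1, -3.3]
ft_force: [-1.8, 1.1, -4.2]
width: 0.281
```

```bash
python3 sq.py blue 0 0 .055 0
```

```text
[0.57241022 0.05900723]
shift mm [-1.77 -0.16  1.91] roll -0.11 | pos [574.17  58.75  56.91] yaw -3.33 F [-1.79  1.14 -4.2 ] T [0.181 0.567 0.111] w 25.8 t 8.45
```

Call:
step_arm(moves=[{"translation": [0.3, 0.3, 0], "roll": 0, "claw": 10}, {"translation": [0.6, 0.6, 0], "roll": 0, "claw": 10}, {"translation": [1, 1, 0], "roll": 0, "claw": 10}, {"translation": [1, 1.5, 0], "roll": 0, "claw": 10}, {"translation": [1, 1.5, 0], "roll": 0, "claw": 10}])

```text
time: 8.95
eef_pos: [0.5751, 0.0574, 0.0569]
ee_rot: [-180.0, 0.0, -3.3]
ft_force: [-4.5, 3.1, -4.3]
width: 0.277
```

```bash
python3 sq.py blue 0 0 .055 0
```

```text
[0.57241022 0.05900723]
shift mm [-2.8  -1.49  1.92] roll -0.11 | pos [575.11  57.36  56.92] yaw -3.33 F [-4.48  3.09 -4.29] T [0.705 0.987 0.362] w 25.5 t 8.95
```

Call:
step_arm(moves=[{"translation": [0, 0, 0], "roll": -0.1, "claw": 10}, {"translation": [0, 0, 0], "roll": -0.2, "claw": 10}, {"translation": [0, 0, 0], "roll": -0.3, "claw": 10}, {"translation": [0, 0, 0], "roll": -0.3, "claw": 10}, {"translation": [0, 0, 0], "roll": -0.3, "claw": 10}])

```text
time: 9.45
eef_pos: [0.5753, 0.0572, 0.0569]
ee_rot: [-180.0, 0.0, -3.0]
ft_force: [-4.2, 1.8, -3.8]
width: 0.279
```

```bash
python3 sq.py blue 0 0 .055 0
```

```text
[0.57241022 0.05900723]
shift mm [-2.93 -1.65  1.94] roll 0.18 | pos [575.25  57.21  56.94] yaw -3.04 F [-4.15  1.82 -3.79] T [0.644 1.05  0.161] w 25.7 t 9.45
```

Call:
step_arm(moves=[{"translation": [0, 0, 0], "roll": -0.1, "claw": 10}, {"translation": [0, 0, 0], "roll": -0.2, "claw": 10}, {"translation": [0, 0, 0], "roll": -0.3, "claw": 10}, {"translation": [0, 0, 0], "roll": -0.3, "claw": 10}, {"translation": [0, 0, 0], "roll": -0.3, "claw": 10}])

```text
time: 9.95
eef_pos: [0.5752, 0.0572, 0.0569]
ee_rot: [-180.0, 0.0, -2.8]
ft_force: [-4.2, 3.5, -4.3]
width: 0.279
```

```bash
python3 sq.py blue 0 0 .055 0
```

```text
[0.57241022 0.05900723]
shift mm [-2.88 -1.65  1.93] roll 0.44 | pos [575.21  57.22  56.93] yaw -2.78 F [-4.22  3.48 -4.29] T [ 0.618  0.985 -0.18 ] w 25.7 t 9.95
```

Bracketed: torque swings from +0.36 to −0.18 with yaw, so flush lies near ψ≈−3.02°. Back there and hold.

Call:
step_arm(moves=[{"translation": [0.2, 0.2, 0], "roll": 0.1, "claw": 10}, {"translation": [0.3, 0.4, 0], "roll": 0.2, "claw": 10}, {"translation": [0.3, 0.4, 0], "roll": 0.24, "claw": 10}, {"translation": [0.3, 0.4, 0], "roll": 0.24, "claw": 10}, {"translation": [0.3, 0.4, 0], "roll": 0.24, "claw": 10}])

```text
time: 10.45
eef_pos: [0.5754, 0.0569, 0.0569]
ee_rot: [-180.0, 0.0, -3.0]
ft_force: [-5.2, 2.8, -3.7]
width: 0.281
```

Call:
step_arm(moves=[{"translation": [0, 0, 0], "roll": 0, "claw": 10}, {"translation": [0, 0, 0], "roll": 0, "claw": 10}, {"translation": [0, 0, 0], "roll": 0, "claw": 10}, {"translation": [0, 0, 0], "roll": 0, "claw": 10}, {"translation": [0, 0, 0], "roll": 0, "claw": 10}])

```text
time: 10.95
eef_pos: [0.5754, 0.0569, 0.057]
ee_rot: [-180.0, 0.0, -3.0]
ft_force: [-5.4, 3.7, -4.3]
width: 0.283
```

```bash
python3 sq.py blue 0 0 .055 0; python3 - <<'E'
from h import *
c=cam('side'); save(c,'blue_press',(320,180,450,280),6)
E
```

```text
[0.57241022 0.05900723]
shift mm [-3.11 -1.93  1.96] roll 0.23 | pos [575.41  56.91  56.96] yaw -2.99 F [-5.43  3.73 -4.29] T [0.771 1.141 0.126] w 26.0 t 10.95
```

View pics/blue_press.png

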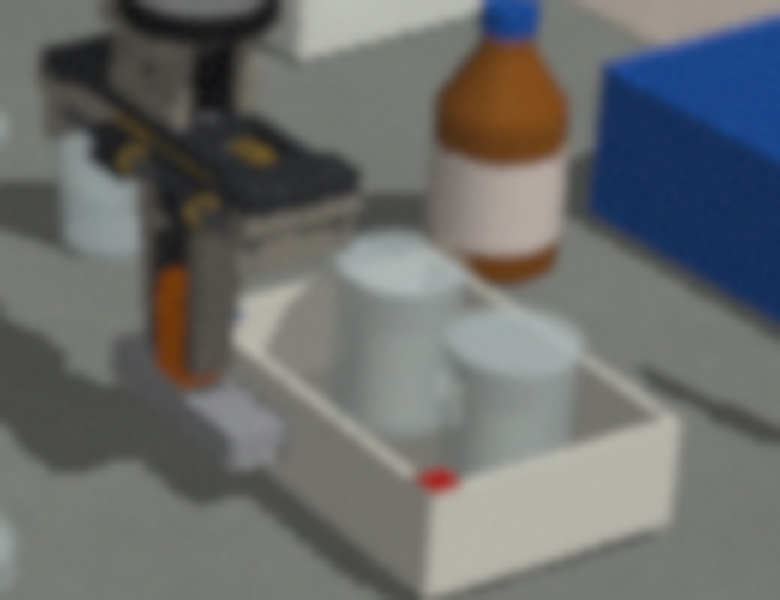

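The picture shows the stock against the front wall (crop 240,390) just below the blue corner, level. Torque is balanced; hold another second.

Call:
step_arm(moves=[{"translation": [0, 0, 0], "roll": 0, "claw": 10}, {"translation": [0, 0, 0], "roll": 0, "claw": 10}, {"translation": [0, 0, 0], "roll": 0, "claw": 10}, {"translation": [0, 0, 0], "roll": 0, "claw": 10}, {"translation": [0, 0, 0], "roll": 0, "claw": 10}])

```text
time: 11.5
eef_pos: [0.5754, 0.0569, 0.0569]
ee_rot: [-180.0, 0.0, -3.0]
ft_force: [-4.0, 4.0, -3.8]
width: 0.284
```

Call:
step_arm(moves=[{"translation": [0, 0, 0], "roll": 0, "claw": 10}, {"translation": [0, 0, 0], "roll": 0, "claw": 10}, {"translation": [0, 0, 0], "roll": 0, "claw": 10}, {"translation": [0, 0, 0], "roll": 0, "claw": 10}, {"translation": [0, 0, 0], "roll": 0, "claw": 10}])

```text
time: 12.0
eef_pos: [0.5754, 0.0569, 0.0569]
ee_rot: [-180.0, 0.0, -3.0]
ft_force: [-3.4, 3.5, -4.1]
width: 0.281
```

```bash
python3 sq.py blue 0 0 .055 0
```

```text
[0.57241022 0.05900723]
shift mm [-3.1  -1.92  1.94] roll 0.23 | pos [575.41  56.93  56.94] yaw -2.99 F [-3.39  3.47 -4.08] T [0.73  1.162 0.082] w 25.8 t 12.0
```

Call:
step_arm(moves=[{"translation": [-2, -2, 0], "roll": 0, "claw": 10}, {"translation": [-8, -8, 0], "roll": 0, "claw": 10}, {"translation": [-22, -22, 0], "roll": 0, "claw": 10}, {"translation": [-32, -28, -30], "roll": 0, "claw": 10}, {"translation": [-35, -28, -70], "roll": 0, "claw": 10}])

```text
time: 12.5
eef_pos: [0.5389, 0.0879, 0.1259]
ee_rot: [180.0, 0.3, -2.9]
ft_force: [0.1, 0.7, -2.6]
width: 0.28
```

Call:
step_arm(moves=[{"translation": [0, 20, -35], "roll": -8.5, "claw": 10}, {"translation": [0, 45, -35], "roll": -17, "claw": 10}, {"translation": [0, 75, -35], "roll": -25.5, "claw": 10}, {"translation": [0, 105, -35], "roll": -34, "claw": 10}, {"translation": [0, 135, -35], "roll": -42.5, "claw": 10}])

```text
time: 13.0
eef_pos: [0.5349, -0.0483, 0.1624]
ee_rot: [179.9, -0.1, 39.9]
ft_force: [-0.8, 0.0, -4.1]
width: 0.281
```

```bash
python3 sq.py red -20 -20 .165 0.2
```

```text
[ 0.58390692 -0.1574661 ]
shift mm [-32.48 115.17  -2.56] roll -47.06 | pos [534.91 -48.29 162.44] yaw 39.92 F [-0.8   0.01 -4.12] T [-0.037  0.115  0.019] w 25.8 t 13.0
```

Call:
step_arm(moves=[{"translation": [-8, 24, -2], "roll": -8.5, "claw": 10}, {"translation": [-16, 48, -2], "roll": -17, "claw": 10}, {"translation": [-24, 72, -2], "roll": -25.5, "claw": 10}, {"translation": [-32, 96, -2], "roll": -34, "claw": 10}, {"translation": [-32.5, 115.2, -2], "roll": -42.5, "claw": 10}])

```text
time: 13.5
eef_pos: [0.5836, -0.1582, 0.1642]
ee_rot: [180.0, 0.0, 82.4]
ft_force: [1.1, 1.1, -3.6]
width: 0.28
```

Call:
step_arm(moves=[{"translation": [0, 0, 0], "roll": -4.6, "claw": 10}, {"translation": [0, 0, 20], "roll": -4.6, "claw": 10}, {"translation": [0, 0, 40], "roll": -4.6, "claw": 10}, {"translation": [0, 0, 60], "roll": -4.6, "claw": 10}, {"translation": [0, 0, 60], "roll": -4.6, "claw": 10}])

```text
time: 14.0
eef_pos: [0.5815, -0.1563, 0.1017]
ee_rot: [-179.8, -0.0, 86.7]
ft_force: [0.4, -0.7, -3.0]
width: 0.283
```

```bash
python3 sq.py red -20 -20 .057 0.2; python3 - <<'E'
from h import *
c=cam('side'); d=cam('top')
cv2.imwrite('pics/r1.png',np.hstack([cv2.resize(c['frame'][190:335,320:510],(400,305)),cv2.resize(d['frame'][120:240,300:457],(400,305))])[:,:,::-1])
E
python3 sq.py red -20 -20 .057 0.2
```

```text
[ 0.58390692 -0.1574661 ]
shift mm [-1.06  2.43 44.72] roll -0.33 | pos [ 581.55 -156.27  101.72] yaw 86.65 F [ 0.38 -0.7  -3.02] T [-0.117  0.088  0.003] w 26.0 t 14.0
[ 0.58390692 -0.1574661 ]
shift mm [-0.38  0.42 47.37] roll -0.33 | pos [ 583.51 -157.06  104.37] yaw 86.65 F [ 0.4  -0.4  -3.17] T [-0.117 -0.007 -0.015] w 26.0 t 14.1
```

View pics/r1.png

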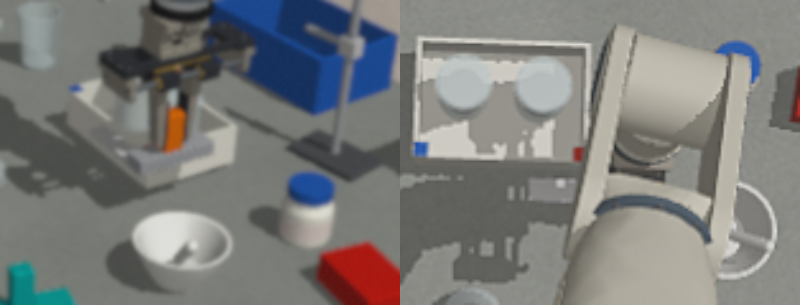

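Left: square hangs beside the red corner, over the right wall's outside; mortar (180,245) and jar (308,210) well clear. Descend and approach.

Call:
step_arm(moves=[{"translation": [0, 0, 15], "roll": -0.35, "claw": 10}, {"translation": [0, 0, 32], "roll": -0.35, "claw": 10}, {"translation": [0, 0, 47], "roll": -0.35, "claw": 10}, {"translation": [0, 0, 47], "roll": -0.35, "claw": 10}, {"translation": [0, 0, 47], "roll": -0.35, "claw": 10}])

```text
time: 14.6
eef_pos: [0.5835, -0.1578, 0.0569]
ee_rot: [-180.0, -0.0, 87.0]
ft_force: [0.2, 0.9, -3.6]
width: 0.283
```

Call:
step_arm(moves=[{"translation": [3, 3, 0], "roll": 0, "claw": 10}, {"translation": [7, 7, 0], "roll": 0, "claw": 10}, {"translation": [11, 11, 0], "roll": 0, "claw": 10}, {"translation": [14, 14, 0], "roll": 0, "claw": 10}, {"translation": [14, 14, 0], "roll": 0, "claw": 10}])

```text
time: 15.1
eef_pos: [0.599, -0.1441, 0.0573]
ee_rot: [180.0, 0.0, 87.0]
ft_force: [0.2, -0.3, -3.7]
width: 0.28
```

```bash
python3 sq.py red 0 0 .057 0.2
```

```text
[ 0.60493283 -0.13854757]
shift mm [5.82 5.6  0.3 ] roll 0.03 | pos [ 599.04 -144.07   57.3 ] yaw 87.01 F [ 0.2  -0.34 -3.68] T [-0.164  0.062  0.01 ] w 25.7 t 15.1
```

Call:
step_arm(moves=[{"translation": [1.5, 1.5, 0], "roll": 0, "claw": 10}, {"translation": [3, 3, 0], "roll": 0, "claw": 10}, {"translation": [4.5, 4.5, 0], "roll": 0, "claw": 10}, {"translation": [6, 6, 0], "roll": 0, "claw": 10}, {"translation": [6, 6, 0], "roll": 0, "claw": 10}])

```text
time: 15.6
eef_pos: [0.6048, -0.1389, 0.0571]
ee_rot: [180.0, 0.0, 87.0]
ft_force: [0.2, -0.5, -4.5]
width: 0.281
```

```bash
python3 sq.py red 0 0 .057 0.2
```

```text
[ 0.60493283 -0.13854757]
shift mm [0.31 0.1  0.08] roll 0.01 | pos [ 604.81 -138.85   57.08] yaw 86.99 F [ 0.21 -0.53 -4.53] T [-0.249  0.063 -0.002] w 25.8 t 15.6
```

Call:
step_arm(moves=[{"translation": [0.4, 0.4, 0], "roll": 0, "claw": 10}, {"translation": [0.8, 0.8, 0], "roll": 0, "claw": 10}, {"translation": [1.2, 1.2, 0], "roll": 0, "claw": 10}, {"translation": [1.5, 1.5, 0], "roll": 0, "claw": 10}, {"translation": [1.5, 1.5, 0], "roll": 0, "claw": 10}])

```text
time: 16.1
eef_pos: [0.6061, -0.1377, 0.057]
ee_rot: [-180.0, 0.0, 87.0]
ft_force: [-1.8, -3.7, -3.4]
width: 0.281
```

```bash
python3 sq.py red 0 0 .057 0.2
```

```text
[ 0.60493283 -0.13854757]
shift mm [-0.91 -1.1   0.05] roll 0.0 | pos [ 606.08 -137.7    57.05] yaw 86.98 F [-1.76 -3.72 -3.41] T [-0.905  0.22   0.067] w 25.9 t 16.1
```

Call:
step_arm(moves=[{"translation": [0, 0.4, 0], "roll": 0, "claw": 10}, {"translation": [0, 0.8, 0], "roll": 0, "claw": 10}, {"translation": [0.2, 1.2, 0], "roll": 0, "claw": 10}, {"translation": [0.2, 1.4, 0], "roll": 0, "claw": 10}, {"translation": [0.2, 1.4, 0], "roll": 0, "claw": 10}])

```text
time: 16.6
eef_pos: [0.6074, -0.1374, 0.0571]
ee_rot: [-180.0, 0.0, 87.0]
ft_force: [-1.8, -5.1, -3.0]
width: 0.283
```

```bash
python3 sq.py red 0 0 .057 0.2
```

```text
[ 0.60493283 -0.13854757]
shift mm [-1.27 -2.44  0.05] roll 0.0 | pos [ 607.44 -137.41   57.05] yaw 86.98 F [-1.77 -5.09 -2.97] T [-0.982  0.46   0.113] w 26.0 t 16.6
```

Call:
step_arm(moves=[{"translation": [0, 0.3, 0], "roll": 0, "claw": 10}, {"translation": [0, 0.6, 0], "roll": 0, "claw": 10}, {"translation": [0, 0.8, 0], "roll": 0, "claw": 10}, {"translation": [0, 0.8, 0], "roll": 0, "claw": 10}, {"translation": [0, 0.8, 0], "roll": 0, "claw": 10}])

```text
time: 17.1
eef_pos: [0.6079, -0.1374, 0.057]
ee_rot: [-179.9, -0.0, 87.0]
ft_force: [-2.7, -5.0, -2.8]
width: 0.284
```

```bash
python3 sq.py red 0 0 .057 0.2
```

```text
[ 0.60493283 -0.13854757]
shift mm [-1.33 -2.93  0.  ] roll 0.01 | pos [ 607.93 -137.37   57.  ] yaw 86.99 F [-2.72 -5.01 -2.82] T [-0.945  0.712  0.143] w 26.1 t 17.1
```

Forces about 4 N and 3 N, torque mid-range (flush). Hold.

Call:
step_arm(moves=[{"translation": [0, 0.2, 0], "roll": 0, "claw": 10}, {"translation": [0, 0.2, 0], "roll": 0, "claw": 10}, {"translation": [0, 0.2, 0], "roll": 0, "claw": 10}, {"translation": [0, 0.2, 0], "roll": 0, "claw": 10}, {"translation": [0, 0.2, 0], "roll": 0, "claw": 10}])

```text
time: 17.6
eef_pos: [0.608, -0.1374, 0.057]
ee_rot: [-179.9, 0.0, 87.0]
ft_force: [-3.9, -3.8, -2.9]
width: 0.283
```

```bash
python3 sq.py red 0 0 .057 0.2; python3 - <<'E'
from h import *
c=cam('side'); save(c,'red_press',(330,200,460,300),6)
E
```

```text
[ 0.60493283 -0.13854757]
shift mm [-1.33 -3.04 -0.01] roll 0.01 | pos [ 608.04 -137.38   56.99] yaw 86.99 F [-3.94 -3.84 -2.91] T [-0.935  0.778  0.098] w 26.0 t 17.6
```

View pics/red_press.png

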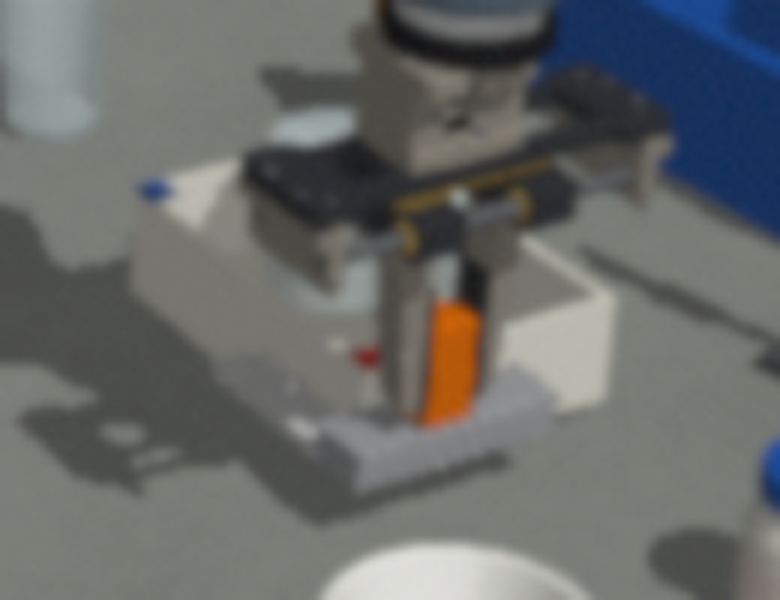

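Call:
step_arm(moves=[{"translation": [0, 0, 0], "roll": 0, "claw": 10}, {"translation": [0, 0, 0], "roll": 0, "claw": 10}, {"translation": [0, 0, 0], "roll": 0, "claw": 10}, {"translation": [0, 0, 0], "roll": 0, "claw": 10}, {"translation": [0, 0, 0], "roll": 0, "claw": 10}])

```text
time: 18.15
eef_pos: [0.6081, -0.1374, 0.057]
ee_rot: [-179.9, 0.0, 87.0]
ft_force: [-2.8, -4.1, -2.9]
width: 0.278
```

```bash
python3 sq.py red 0 0 .057 0.2
```

```text
[ 0.60493283 -0.13854757]
shift mm [-1.32 -3.07  0.01] roll 0.01 | pos [ 608.06 -137.39   57.01] yaw 86.99 F [-2.8  -4.11 -2.9 ] T [-0.998  0.797  0.192] w 25.6 t 18.15
```

The square hugs the red corner: stock along the right wall (crop 480,430), blade along the front wall (crop 270,400), level. One more second of holding.

Call:
step_arm(moves=[{"translation": [0, 0, 0], "roll": -0.05, "claw": 10}, {"translation": [0, 0, 0], "roll": -0.05, "claw": 10}, {"translation": [0, 0, 0], "roll": -0.05, "claw": 10}, {"translation": [0, 0, 0], "roll": -0.05, "claw": 10}, {"translation": [0, 0, 0], "roll": -0.05, "claw": 10}])

```text
time: 18.65
eef_pos: [0.608, -0.1374, 0.057]
ee_rot: [-179.9, -0.0, 87.0]
ft_force: [-2.8, -4.7, -3.3]
width: 0.279
```

```bash
python3 sq.py red 0 0 .057 0.2
```

```text
[ 0.60493283 -0.13854757]
shift mm [-1.34 -3.05 -0.  ] roll 0.05 | pos [ 608.05 -137.37   57.  ] yaw 87.03 F [-2.84 -4.73 -3.32] T [-0.984  0.719  0.042] w 25.7 t 18.65
```

Call:
step_arm(moves=[{"translation": [0, 0, 0], "roll": 0, "claw": 10}, {"translation": [0, 0, 0], "roll": 0, "claw": 10}, {"translation": [0, 0, 0], "roll": 0, "claw": 10}, {"translation": [0, 0, 0], "roll": 0, "claw": 10}, {"translation": [0, 0, 0], "roll": 0, "claw": 10}])

```text
time: 19.15
eef_pos: [0.6081, -0.1374, 0.057]
ee_rot: [-179.9, -0.0, 87.0]
ft_force: [-3.1, -3.8, -2.8]
width: 0.28
```

Call:
step_arm(moves=[{"translation": [0, 0, 0], "roll": 0, "claw": 10}, {"translation": [0, 0, 0], "roll": 0, "claw": 10}, {"translation": [0, 0, 0], "roll": 0, "claw": 10}, {"translation": [0, 0, 0], "roll": 0, "claw": 10}, {"translation": [0, 0, 0], "roll": 0, "claw": 10}])

```text
time: 19.65
eef_pos: [0.6081, -0.1374, 0.057]
ee_rot: [-179.9, -0.0, 87.0]
ft_force: [-2.4, -4.9, -1.6]
width: 0.28
```

```bash
python3 sq.py red 0 0 .057 0.2
```

```text
[ 0.60493283 -0.13854757]
shift mm [-1.34 -3.09  0.02] roll 0.05 | pos [ 608.09 -137.36   57.02] yaw 87.03 F [-2.39 -4.86 -1.61] T [-0.978  0.766  0.11 ] w 25.8 t 19.65
```

Call:
step_arm(moves=[{"translation": [-2, -2, 0], "roll": 0, "claw": 10}, {"translation": [-8, -8, 0], "roll": 0, "claw": 10}, {"translation": [-22, -22, 0], "roll": 0, "claw": 10}, {"translation": [-25, -28, -35], "roll": 0, "claw": 10}, {"translation": [-25, -30, -75], "roll": 0, "claw": 10}])

```text
time: 20.15
eef_pos: [0.574, -0.1615, 0.1311]
ee_rot: [-179.7, -0.1, 87.0]
ft_force: [0.6, -0.3, -3.6]
width: 0.278
```

Call:
step_arm(moves=[{"translation": [0, -15, -30], "roll": 0, "claw": 10}, {"translation": [0, -35, -35], "roll": 0, "claw": 10}, {"translation": [40, -50, -35], "roll": 5, "claw": 10}, {"translation": [85, -60, -35], "roll": 12, "claw": 10}, {"translation": [130, -70, -35], "roll": 19, "claw": 10}])

```text
time: 20.65
eef_pos: [0.5126, -0.0271, 0.1672]
ee_rot: [180.0, -0.0, 67.6]
ft_force: [1.8, -0.0, -2.9]
width: 0.282
```

```bash
python3 plan.py .4622 .2454 .165 50.28
```

```text
shift mm [ 232.76 -150.4     2.23] roll 17.33 | pos [512.61 -27.1  167.23] yaw 67.61 F [ 1.76 -0.04 -2.93] T [-0.037  0.019 -0.02 ] w 25.9 t 20.65
```

Call:
step_arm(moves=[{"translation": [38, -24, 2], "roll": 3, "claw": 10}, {"translation": [76, -48, 2], "roll": 6, "claw": 10}, {"translation": [114, -72, 2], "roll": 9, "claw": 10}, {"translation": [152, -96, 2], "roll": 13, "claw": 10}, {"translation": [190, -120, 2], "roll": 17.3, "claw": 10}])

```text
time: 21.15
eef_pos: [0.4728, 0.1944, 0.1652]
ee_rot: [-180.0, -0.0, 50.5]
ft_force: [1.1, 0.5, -3.8]
width: 0.282
```

```bash
python3 plan.py .4622 .2454 .165 50.28
```

```text
shift mm [ 32.58 -40.6    0.17] roll 0.25 | pos [472.83 194.44 165.17] yaw 50.53 F [ 1.11  0.47 -3.79] T [-0.1    0.055  0.017] w 25.9 t 21.15
```

Call:
step_arm(moves=[{"translation": [20, -25, 0], "roll": 0.2, "claw": 10}, {"translation": [32.6, -40.6, 0], "roll": 0.2, "claw": 10}, {"translation": [32.6, -40.6, 25], "roll": 0.2, "claw": 10}, {"translation": [32.6, -40.6, 55], "roll": 0.2, "claw": 10}, {"translation": [32.6, -40.6, 80], "roll": 0.2, "claw": 10}])

```text
time: 21.65
eef_pos: [0.4624, 0.2438, 0.0841]
ee_rot: [-180.0, 0.0, 50.5]
ft_force: [0.0, 0.5, -3.5]
width: 0.285
```

Call:
step_arm(moves=[{"translation": [0, 0, 15], "roll": 0, "claw": 10}, {"translation": [0, 0, 25], "roll": 0, "claw": 10}, {"translation": [0, 0, 30], "roll": 0, "claw": 10}, {"translation": [0, 0, 30], "roll": 0, "claw": 10}, {"translation": [0, 0, 30], "roll": 0, "claw": 10}])

```text
time: 22.15
eef_pos: [0.4636, 0.2447, 0.0558]
ee_rot: [180.0, -0.1, 50.5]
ft_force: [0.3, -0.2, -4.4]
width: 0.281
```

```bash
python3 plan.py .4622 .2454 .036 50.28
```

```text
shift mm [-0.41 -1.53 19.75] roll 0.24 | pos [463.65 244.74  55.75] yaw 50.52 F [ 0.32 -0.23 -4.38] T [-0.052  0.067  0.012] w 25.8 t 22.15
```

Call:
step_arm(moves=[{"translation": [-0.4, -1.5, 5], "roll": 0.2, "claw": 10}, {"translation": [-0.4, -1.5, 10], "roll": 0.2, "claw": 10}, {"translation": [-0.4, -1.5, 15], "roll": 0.2, "claw": 10}, {"translation": [-0.4, -1.5, 17], "roll": 0.2, "claw": 10}, {"translation": [-0.4, -1.5, 17], "roll": 0.2, "claw": 10}])

```text
time: 22.65
eef_pos: [0.4615, 0.2452, 0.0376]
ee_rot: [-180.0, 0.0, 50.3]
ft_force: [-1.3, 0.8, -3.9]
width: 0.281
```

Call:
step_arm(moves=[{"translation": [0, 0, 0.5], "roll": 0, "claw": 10}, {"translation": [0, 0, 1], "roll": 0, "claw": 10}, {"translation": [0, 0, 1.5], "roll": 0, "claw": 10}, {"translation": [0, 0, 1.5], "roll": 0, "claw": 10}, {"translation": [0, 0, 1.5], "roll": 0, "claw": 10}])

```text
time: 23.15
eef_pos: [0.4618, 0.2453, 0.0366]
ee_rot: [180.0, -0.0, 50.3]
ft_force: [0.2, 0.1, -3.8]
width: 0.277
```

```bash
python3 plan.py .4622 .2454 .036 50.28
```

```text
shift mm [0.32 0.28 0.62] roll 0.05 | pos [461.78 245.33  36.62] yaw 50.33 F [ 0.23  0.11 -3.79] T [-0.073  0.191 -0.041] w 25.5 t 23.15
```

Call:
step_arm(moves=[{"translation": [0, 0, 0.3], "roll": 0, "claw": 10}, {"translation": [0, 0, 0.6], "roll": 0, "claw": 10}, {"translation": [0, 0, 0.9], "roll": 0, "claw": 10}, {"translation": [0, 0, 1.1], "roll": 0, "claw": 10}, {"translation": [0, 0, 1.1], "roll": 0, "claw": 10}])

```text
time: 23.65
eef_pos: [0.4619, 0.2453, 0.0357]
ee_rot: [180.0, -0.0, 50.3]
ft_force: [-1.0, -1.2, 0.8]
width: 0.284
```

```bash
python3 plan.py .4622 .2454 .036 50.28
```

```text
shift mm [ 0.26  0.22 -0.29] roll 0.05 | pos [461.87 245.34  35.71] yaw 50.33 F [-1.02 -1.16  0.82] T [-0.028  0.189  0.068] w 26.1 t 23.65
```

Weight is now carried by the mat. Seat slightly, open.

Call:
step_arm(moves=[{"translation": [0, 0, 0.2], "roll": 0, "claw": 10}, {"translation": [0, 0, 0.2], "roll": 0, "claw": 10}, {"translation": [0, 0, 0.2], "roll": 0, "claw": 28}, {"translation": [0, 0, 0.2], "roll": 0, "claw": 32}, {"translation": [0, 0, 0.2], "roll": 0, "claw": 40}])

```text
time: 24.15
eef_pos: [0.4619, 0.2455, 0.0353]
ee_rot: [180.0, -0.0, 50.3]
ft_force: [0.1, -0.5, 0.2]
width: 0.415
```

Call:
step_arm(moves=[{"translation": [0, 0, 0], "roll": 0, "claw": 50}, {"translation": [0, 0, 0], "roll": 0, "claw": 60}, {"translation": [0, 0, -15], "roll": 0, "claw": 60}, {"translation": [0, 0, -45], "roll": 0, "claw": 60}, {"translation": [0, 0, -80], "roll": 0, "claw": 60}])

```text
time: 24.65
eef_pos: [0.4609, 0.2449, 0.1153]
ee_rot: [-179.9, 0.1, 50.3]
ft_force: [-0.1, -0.3, 0.7]
width: 0.649
```

Call:
step_arm(moves=[{"translation": [0, 0, -40], "roll": 0, "claw": 60}, {"translation": [0, 0, -80], "roll": 0, "claw": 60}, {"translation": [10, -30, -110], "roll": -8, "claw": 60}, {"translation": [40, -60, -110], "roll": -16, "claw": 60}, {"translation": [80, -80, -110], "roll": -24, "claw": 60}])

```text
time: 25.15
eef_pos: [0.4506, 0.3592, 0.2271]
ee_rot: [179.9, -0.1, 74.6]
ft_force: [0.5, -0.2, 0.4]
width: 0.656
```

Call:
step_arm(moves=[{"translation": [45, 0, 0], "roll": -8, "claw": 60}, {"translation": [90, 0, 0], "roll": -16, "claw": 60}, {"translation": [135, 0, 0], "roll": -24, "claw": 60}, {"translation": [180, 0, 0], "roll": -32, "claw": 60}, {"translation": [200, 0, 0], "roll": -32, "claw": 60}])

```text
time: 25.65
eef_pos: [0.5054, 0.5539, 0.2244]
ee_rot: [180.0, -0.0, 106.7]
ft_force: [0.7, -0.4, 0.5]
width: 0.655
```

```bash
python3 - <<'E'
from fit import *
np.set_printoptions(precision=4,suppress=True)
c=cam('top'); save(c,'end')
sq=square(c,[.455,.27,-.69]); print('square',sq,'mid',w(sq[0],[(.0295,.0265)],.009)); print('tray',tray(c,[.6575,-.0219,-.056]))
for t in('mortar','beaker','jar','cylinder','redbox','tub','lamp'): print(t,[(np.round(r['rect']).astype(int).tolist(),round(r['score'],2)) for r in robot.look_for('top',t)[:1]])
s=robot.read_state(); print(s['eef_pos'],s['time'],s['ft_force'])
E
```

```text
square (array([ 0.4546,  0.2766, -0.6903]), np.float64(0.029673852957435076)) mid [[0.4942 0.2783 0.009 ]]
tray (array([ 0.6575, -0.0219, -0.0562]), np.float64(-99.84175109863281))
mortar [([408, 191, 450, 229], 0.84)]
beaker [([228, 145, 253, 170], 0.7)]
jar [([419, 136, 442, 159], 0.86)]
cylinder [([170, 145, 206, 176], 0.71)]
redbox [([305, 135, 374, 186], 0.25)]
tub [([263, 246, 292, 269], 0.68)]
lamp [([172, 144, 204, 174], 0.65)]
[0.5053 0.5494 0.2257] 26.05 [-0.2973  0.8994 -0.8247]
```

View pics/end.png

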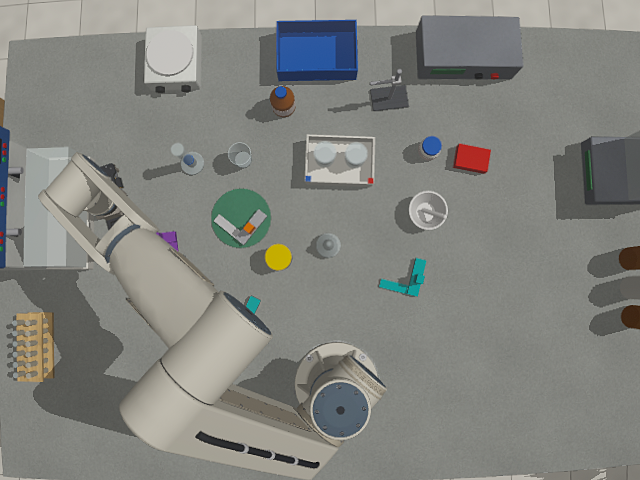

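The square lies on the mat (240,225), with the tray, mortar, lamp, tub, jar, beaker, cylinder and red box where they were and the arm clear.

```bash
python3 -c "
from station import robot
print(robot.hand_in())"
```

```text
the job is handed in; nothing more can be done
None
```

The try square was pressed onto the blue corner, then the red, and is back on its mat; I handed the job in at about 26 s of the 72 s allowed.

- **Blue corner:** held for about 2 s with roughly 4–5 N on the front wall and 3.5 N on the left wall. I found the flush angle by turning the square slightly each way until the wrist torque swung over, then held in between.
- **Red corner:** held for about 2.5 s with roughly 4–5 N on the right wall and 3 N on the front wall. The torque stayed mid-range. I judged flush from that and the picture, reusing the blue angle, without turning it both ways again.
- **Mat:** I lowered the square until the mat carried its weight, then opened the fingers. In the last picture its middle is about 1–2 mm from the mat's centre.
- **Everything else:** the measured tray pose is the same as at the start, and in the last picture the mortar, lamp, beaker, jar, cylinder, red box and tub look unmoved.

Two final checks disagreed with the picture. The detector boxed the tray for the red box (score 0.25) and the cylinder for the lamp. Both things stand plainly where they were, so I took these as false reports. The purple square and one turquoise one were partly hidden by the arm in that picture. No contact showed in the forces at the ends of the moves past them.

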